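# Fetch the hairbrush and pocket mirror from behind the canister and bowl

### The arm

A 7-joint arm with a two-finger parallel gripper is mounted at the origin on the work surface. World frame = base frame: x ahead of the robot, y to its left, z up, the work surface at z = 0. Lengths are in mm, angles in rad, forces in N, time in s.
With the tool pointing down it reaches from about 350 to 775 mm from the base axis. Payload 3.1 kg.
Tool frame: the origin (TCP) lies on the centre line of the jaws, within the pads' length; the fingertips stand 14 mm ahead of it and the grasp point (between the pads) lies 5 mm behind it (bot.tips_ahead is the distance from the TCP to the fingertips, in mm); z points along the fingers, y is the line along which they close (so a half turn about z gives the same grasp; the last joint's range is limited). The gripper opens to 85 mm and grips with 20 to 120 N. Pads are 22 mm wide; open, the fingers measure 114 mm over their backs; the gripper's body (76 mm by 85 mm) begins 54 mm behind the grasp point. The pads swing forward as they close: fully open they stand 13 mm farther back than shut.
Start: joints at [-0.042, 0.311, 0.014, 1.512, -0.004, 1.319, -0.027], TCP at [550.015, 0.032, 245.304] pointing down, gripper open.
Joint ranges: [-2.7, 2.7], [-0.3, 1.91], [-1.27, 1.3], [0.12, 2.57], [-1.44, 4.58], [0.2, 2.03], [-3.05, 3.05]. Speed limits (rad/s): [2.79, 2.79, 3.14, 3.14, 3.14, 3.14, 3.14].

### API

Orientations are given as a rotation vector (axis times angle).
In Python, from cell import readout, optics, close_job, bot gives the robot as it stands. The module is installed in compiled form; this text tells all that it offers.
- The arm moves only by the tool jog_arm, never from a script. Its argument "series" is a list of rows, each a list of 3 entries, a list of its own where there are three numbers: the shift along the tool's x, y, z scaled (see below), then the turn about the tool's z scaled (see below), then the closure, from -1 (fully open) to 1 (shut). In form: [[[x, y, z], twist, claw], ...]. A call has 1 to 8 rows; each row is the pose to reach, as a shift and turn from the pose commanded when the call began, along the tool's axes at that moment; what a row does not reach only later rows make up. The controller multiplies each number of a shift by 0.75 m and each number of a turn by 0.5 rad. A row lasts 1/10 s, in which the tool goes at most 50 mm and 8.59 degrees, less where a joint would pass 70% of its speed; a pose out of reach is approached as far as the arm can. A call with a number of a shift or a turn outside -1 to 1 is refused whole. A call with a gripper value outside its range is refused whole. The fingers move at their own pace and stop on an object; the grip force is fixed at half the most. Time passes only in rows, so rows that repeat a pose let the fingers close. It gives the time, the measured TCP pose, the force, the opening and the grip force at its end, in the units of the state.
- readout.get_obs(): the state, without advancing time (a new reading comes with each control period).
- optics.grab_frame(name): name is "scene" or "side" or "wrist"; returns the picture (420x560x3 uint8, red, green, blue); there is no depth.
- optics.camera_info(name): a dict with "mtx" (3x3 intrinsics, pixels), "k1" (the pictures are not rectified: a ray, as slopes to the right and down, at radius r is drawn at 1 + k1 r^2 times it, then the intrinsics apply), "eye" and "rotation" of the camera in the world; the wrist camera has in their place "tool_from_camera" (4x4, takes a point from camera to tool coordinates, whose origin is the TCP and whose axes are the flange's). Camera axes: x right, y up, looking along -z (the intrinsics and any distortion apply to the point x, -y, -z); pixel columns grow to the right and rows downward; lengths in mm; the calibration is good to about 2 mm. A picture is of the moment at which its call begins: read the wrist's pose just before it. camera_info takes no time and is no camera call.
- close_job(): hands the job in; it is judged then, once.
The state is a dict: "clock": time; "q": joint angles; "joint_velocities": joint speeds; "effort": joint torques, N m; "eef_pos": TCP position; "orientation": TCP orientation; "ft_force": force on the tool from outside, world axes, zero at the start; "ft_torque": the same for the moment, N m; "finger_gap": opening from 0.0 (shut) to 1.0 (fully open); "grasp_force": force on a finger pad.
Only numpy, scipy, OpenCV 4.12 (cv2) and the standard library are available. Lean on these libraries where they do the work, as an engineer would, in place of code of your own. Each camera call takes 0.05 s, during which the arm holds its last target. There are 200 camera calls.

### The job

The hairbrush and the pocket mirror lie on the wooden board behind the steel canister and the green glass bowl, so first stand the canister and the bowl aside on the ribbed rubber mat. Then lay the hairbrush in the long compartment of the wooden tray and the mirror case in the empty short compartment beside it (not the one with the keys), both flat on the tray floor. Only then put the canister and the bowl back, each centred on the coaster it came from, keeping both upright all the time.

Things in the scene. Friction and masses are not known exactly. Their poses are not given: they have to be found in the camera images.
- canister: Round stainless canister, 126 mm tall, upright on the round coaster at the start; 0.2 to 0.4 kg. Origin at the centre of its underside, z up. Body 68 mm in diameter from 0 to 92 mm, lid 70 mm in diameter from 92 to 102 mm, black knob on top 18 mm in diameter from 102 to 126 mm. The lid is tight: the canister can be lifted by the knob.
- bowl: Small steep-sided green glass bowl, open on top, empty, 46 mm tall. Origin at the centre of its underside, z up. Outside diameter 48 mm at the foot, 61 mm at 14 mm height, widening to 67 mm at the rim; glass about 5 mm thick. About 0.15 to 0.3 kg. At the start it stands centred on the square coaster.
- brush: Brown plastic hairbrush, 206 mm long, lying bristles up. Origin on its underside near the middle, z up, x along the brush to the head. Straight handle 22 mm wide, 18 mm thick, from x = -111 to +15 mm; oval head 56 mm wide, 14 mm thick, from x = +15 to +95 mm; bristle tips 27 mm above the underside. It balances near x = -10 mm: grip the handle there, across y. 0.09 kg.
- mirror: Closed pocket mirror in a cream hard plastic case, a flat rounded rectangle 88 mm (its x) by 58 mm (its y) by 16 mm thick, with a ring engraved on top and small steel hinges along one long side. Origin at the centre of its underside, z up. About 0.085 kg. Grip it across y (58 mm).
- round_coaster: Round white ceramic coaster, 80 mm in diameter, 4 mm thick, fixed to the wooden board: the canister's place. Origin at the centre of its underside, z up; the canister's underside stands 4 mm above the origin.
- square_coaster: Square white ceramic coaster, 80 by 80 mm, 4 mm thick, fixed: the bowl's place. Origin at the centre of its underside, z up; the bowl's underside stands 4 mm above it. The coasters lie side by side, 84 mm from centre to centre, either one on the left, on a wooden board 280 by 250 mm whose top is 16 mm above the table.
- mat: Black ribbed rubber mat, 240 mm (its x) by 160 mm (its y), 4 mm thick, fixed flat on the table, empty at the start: the side area. Origin at the centre of its underside, z up. It lies to one side of the wooden board, left or right.
- tray: Wooden tray, 250 mm (x) by 200 mm (y), fixed, on the other side from the mat. Origin: centre of its underside, z up; inner floor 5 mm up, wall tops 20 mm up. Compartments: long one 242 (x) by 76 mm, centre x 0, y +58 mm, for the brush along x; empty one 134 (x) by 112 mm, centre x +54, y -40 mm, for the mirror, its long side along tray y; third, centre x -69, y -40 mm, holds keys.
Not all that is in view belongs to the job. Of the things like the bowl, leave any that is purple or yellow; of the rest the smaller one is meant.

How it is judged (in metres and radians):
On the way, in this order (a step that is already met when the one before it is completed fails the run):
1. canister and bowl both stand released on the mat, before the hairbrush or the mirror has been taken (x of canister in the frame of mat between -0.115 and 0.115 m and y of canister in the frame of mat between -0.075 and 0.075 m and z of canister in the frame of mat between 0 and 0.009 m and angle between each of canister, bowl's own z axis and vertical below 0.1 rad and x of bowl in the frame of mat between -0.115 and 0.115 m and y of bowl in the frame of mat between -0.075 and 0.075 m and z of bowl in the frame of mat between 0 and 0.009 m and linear speed of each of canister, bowl below 0.02 m/s and angular speed of each of canister, bowl below 0.2 rad/s and contact force between the fingers and canister below 0.1 N and contact force between the fingers and bowl below 0.1 N and distance of each of brush, mirror from where it was at the start of the episode below 0.05 m), for 0.2 s.
2. the hairbrush lies in the long compartment and the mirror in the empty short one, released, while canister and bowl still stand on the mat (x of brush in the frame of tray between -0.035 and 0.035 m and y of brush in the frame of tray between 0.035 and 0.081 m and z of brush in the frame of tray between 0 and 0.01 m and angle between each of brush, mirror, canister, bowl's own z axis and vertical below 0.1 rad and x of mirror in the frame of tray between 0.01 and 0.098 m and y of mirror in the frame of tray between -0.07 and -0.01 m and z of mirror in the frame of tray between 0 and 0.01 m and linear speed of each of brush, mirror below 0.02 m/s and angular speed of each of brush, mirror below 0.2 rad/s and contact force between the fingers and brush below 0.1 N and contact force between the fingers and mirror below 0.1 N and x of canister in the frame of mat between -0.115 and 0.115 m and y of canister in the frame of mat between -0.075 and 0.075 m and z of canister in the frame of mat between 0 and 0.009 m and x of bowl in the frame of mat between -0.115 and 0.115 m and y of bowl in the frame of mat between -0.075 and 0.075 m and z of bowl in the frame of mat between 0 and 0.009 m), for 0.2 s.
At the end, for the whole second after the job is handed in: Canister upright on the round coaster and bowl upright on the square one, each within 15 mm of its centre; brush flat in the tray's long compartment (35 mm along, 23 mm across its middle), mirror flat in the empty short one (44 mm in x, 30 mm in y); all released and at rest (x of brush in the frame of tray between -0.035 and 0.035 m and y of brush in the frame of tray between 0.035 and 0.081 m and z of brush in the frame of tray between 0 and 0.01 m and angle between each of brush, mirror, canister, bowl's own z axis and vertical below 0.1 rad and x of mirror in the frame of tray between 0.01 and 0.098 m and y of mirror in the frame of tray between -0.07 and -0.01 m and z of mirror in the frame of tray between 0 and 0.01 m and horizontal distance between canister and round_coaster below 0.015 m and z of canister in the frame of round_coaster between 0.001 and 0.009 m and horizontal distance between bowl and square_coaster below 0.015 m and z of bowl in the frame of square_coaster between 0.001 and 0.009 m and linear speed of each of canister, bowl, brush, mirror below 0.02 m/s and angular speed of each of canister, bowl, brush, mirror below 0.2 rad/s and contact force between the fingers and canister below 0.1 N and contact force between the fingers and bowl below 0.1 N and contact force between the fingers and brush below 0.1 N and contact force between the fingers and mirror below 0.1 N); the robot touches nothing.
It fails at once if the canister or the bowl is tipped by more than about 35 degrees (angle between any of canister, bowl's own z axis and vertical above 0.6 rad).
It also fails if it takes over 141 s, if anything falls off the work surface, if the arm or the gripper's body presses on something with over 40 N, if the wrist force passes 120 N, or if a joint passes its speed limit or range.

## Working session

There is one attempt and no reset: what is moved stays moved. The work goes in short steps, Python scripts to look and compute and a tool call to move; the robot and the scene stay as the last step left them, time stands still between calls to the robot, and variables do not carry over. Pictures are saved under pics/ and viewed, at most 14 in all, crops included, and the job is handed in when it is done.

Besides the shell and the picture viewer there is one more tool, called after "Emit:" as name([rows], argument=value, ...), one row to a line, values as JSON. jog_arm: Moves the arm, as the interface text tells. Its arguments: {"type":"object","properties":{"series":{"type":"array","items":{"type":"array"}}},"required":["series"]}

```bash
mkdir -p pics
python3 - <<'E'
from cell import readout, optics
import cv2
print(readout.get_obs())
for n in ("scene","side","wrist"):
    f=optics.grab_frame(n); cv2.imwrite(f"pics/{n}0.png",f[:,:,::-1]); print(n,optics.camera_info(n))
E
```

```text
{'clock': 0.0, 'q': array([-0.0417045 ,  0.31172575,  0.01400757,  1.51306268, -0.00440925,
        1.31919372, -0.027194  ]), 'joint_velocities': array([ 0.00218899, -0.00041065,  0.00124819, -0.00110119, -0.00116187,
       -0.00018419, -0.00228912]), 'effort': array([-8.45983850e-04, -3.79911804e+01,  1.45537080e-01, -2.30588043e+01,
        1.22032766e-02,  1.37352623e-02,  4.05736500e-06]), 'eef_pos': array([5.49302664e+02, 1.05420984e-02, 2.44218754e+02]), 'orientation': array([-2.22023058, -2.22038626,  0.002719  ]), 'ft_force': array([0.78620277, 0.35552218, 0.93910902]), 'ft_torque': array([-0.01289042,  0.00400759,  0.00475495]), 'grasp_force': 0.0, 'finger_gap': 1.0033700400820118}
scene {'mtx': array([[386.6268165 ,   0.        , 277.30796714],
       [  0.        , 386.6268165 , 208.16825948],
       [  0.        ,   0.        ,   1.        ]]), 'k1': -0.04072269335999144, 'eye': array([1001.35962993, -283.65791455,  909.21334424]), 'rotation': array([0.55603847, 0.34487326, 1.01667746])}
side {'mtx': array([[433.24548088,   0.        , 276.19973778],
       [  0.        , 433.24548088, 211.62928328],
       [  0.        ,   0.        ,   1.        ]]), 'k1': -0.01891430013158142, 'eye': array([336.07131061, 596.70896342, 750.20312493]), 'rotation': array([ 0.0917287 , -1.04914501, -2.79562896])}
wrist {'mtx': array([[371.43599771,   0.        , 280.02112584],
       [  0.        , 371.43599771, 206.13486271],
       [  0.        ,   0.        ,   1.        ]]), 'k1': -0.09051158090011246, 'tool_from_camera': array([[ 9.94165097e-04,  9.46205673e-01,  3.23564269e-01,
         8.35103463e+01],
       [ 9.99999502e-01, -9.11360620e-04, -4.07430688e-04,
        -2.16362805e-01],
       [-9.06294959e-05,  3.23564513e-01, -9.46206107e-01,
        -1.28786899e+02],
       [ 0.00000000e+00,  0.00000000e+00,  0.00000000e+00,
         1.00000000e+00]])}
```

View pics/scene0.png

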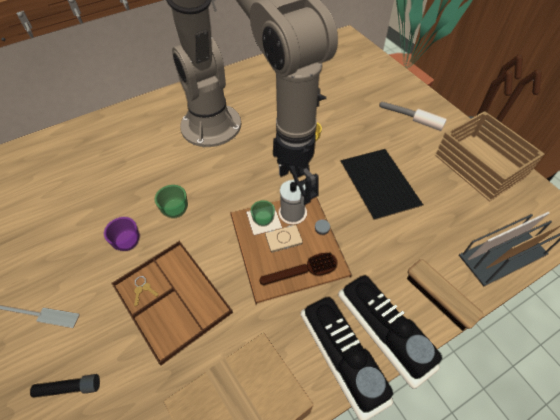

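View pics/side0.png

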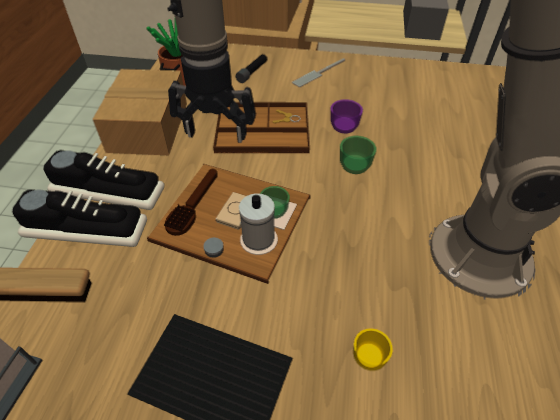

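The scene view shows the bowl candidates: green on the square coaster (262,212), a larger green one (172,201), purple (122,234) and yellow (317,130). The canister is at (292,200), mirror (284,238), brush (300,270), tray (172,300) and mat (381,183); an extra grey tin sits on the board at (322,227). I choose the green bowl at (262,212): it is the smaller green one and stands on the coaster. Next comes a close check and the measurements.

```bash
cat > h.py <<'E'
import numpy as np, cv2
from scipy.spatial.transform import Rotation as R
from cell import readout, optics
def cam(n, obs=None):
    c=optics.camera_info(n)
    if n=="wrist":
        T=c["tool_from_camera"]; o=obs or readout.get_obs(); Rt=R.from_rotvec(o["orientation"]).as_matrix()
        return c["mtx"],c["k1"],Rt@T[:3,3]+o["eef_pos"],Rt@T[:3,:3]
    return c["mtx"],c["k1"],c["eye"],R.from_rotvec(c["rotation"]).as_matrix()
def plane(C,uv,z):
    K,k1,e,M=C; uv=np.array(uv,float).reshape(-1,1,2)
    s=cv2.undistortPoints(uv,K,np.array([k1,0,0,0.]),None,None,None)[:,0]
    d=np.c_[s[:,0],-s[:,1],-np.ones(len(s))]@M.T
    return e+d*((z-e[2])/d[:,2])[:,None]
def proj(C,P):
    K,k1,e,M=C; p=(np.array(P,float).reshape(-1,3)-e)@M; p=p*[1,-1,-1]
    return cv2.projectPoints(p.reshape(-1,1,3),np.zeros(3),np.zeros(3),K,np.array([k1,0,0,0.]))[0][:,0]
def blobs(m,amin=60):
    cs,_=cv2.findContours(m.astype(np.uint8),cv2.RETR_EXTERNAL,cv2.CHAIN_APPROX_NONE)
    return sorted([c for c in cs if cv2.contourArea(c)>amin],key=cv2.contourArea,reverse=True)
E
python3 - <<'E'
from h import *
im=cv2.imread("pics/side0.png"); S=cam("side"); 
hsv=cv2.cvtColor(im,cv2.COLOR_BGR2HSV)
mat=(hsv[:,:,2]<45)
for c in blobs(mat,3000)[:3]:
    r=cv2.boundingRect(c); q=cv2.approxPolyDP(c,12,True)[:,0]; print("side dark",r,q.tolist(),plane(S,q,4)[:,:2].round().tolist())
im2=cv2.imread("pics/scene0.png"); C=cam("scene"); h2=cv2.cvtColor(im2,cv2.COLOR_BGR2HSV)
for c in blobs(h2[:,:,2]<45,1500)[:5]:
    r=cv2.boundingRect(c); q=cv2.approxPolyDP(c,6,True)[:,0]; 
    if r[0]>330 and r[1]<200: print("scene mat",r,q.tolist(),plane(C,q,4)[:,:2].round().tolist())
for nm,cc,hh in(("side",S,hsv),("scene",C,h2)):
    for c in blobs((hh[:,:,0]>55)&(hh[:,:,0]<85)&(hh[:,:,1]>90),150)[:4]:
        r=cv2.boundingRect(c); print(nm,"green",r)
a=cv2.resize(im2[160:320,210:370],None,fx=2.5,fy=2.5,interpolation=cv2.INTER_CUBIC)
b=cv2.resize(im[160:280,145:325],(600,400),interpolation=cv2.INTER_CUBIC)
cv2.imwrite("pics/close0.png",np.hstack([a,b])[:, :1000] if 0 else cv2.resize(np.hstack([a,b]),(800,320)))
E
```

```text
side dark (128, 315, 164, 105) [[128, 393], [185, 419], [268, 419], [291, 358], [174, 315]] [[625.0, 394.0], [518.0, 418.0], [386.0, 395.0], [364.0, 289.0], [594.0, 242.0]]
side dark (161, 42, 111, 98) [[225, 42], [161, 54], [181, 58], [169, 107], [191, 136], [197, 108], [242, 139], [271, 129], [245, 127], [266, 104], [231, 92]] [[753.0, -794.0], [947.0, -681.0], [872.0, -666.0], [821.0, -395.0], [719.0, -277.0], [739.0, -403.0], [579.0, -287.0], [510.0, -341.0], [582.0, -338.0], [545.0, -454.0], [660.0, -498.0]]
side dark (13, 190, 127, 47) [[13, 208], [26, 227], [119, 236], [139, 215], [73, 210], [73, 196], [62, 207], [62, 192], [26, 211], [31, 190]] [[1052.0, 42.0], [991.0, 90.0], [774.0, 80.0], [753.0, 15.0], [910.0, 25.0], [931.0, -16.0], [940.0, 21.0], [963.0, -24.0], [1017.0, 46.0], [1042.0, -18.0]]
scene mat (342, 150, 80, 68) [[384, 150], [342, 161], [373, 217], [421, 204]] [[395.0, 436.0], [367.0, 291.0], [587.0, 243.0], [621.0, 392.0]]
side green (147, 19, 34, 38)
side green (340, 140, 36, 31)
scene green (435, 0, 37, 40)
scene green (410, 0, 30, 36)
scene green (156, 187, 30, 29)
```

View pics/close0.png

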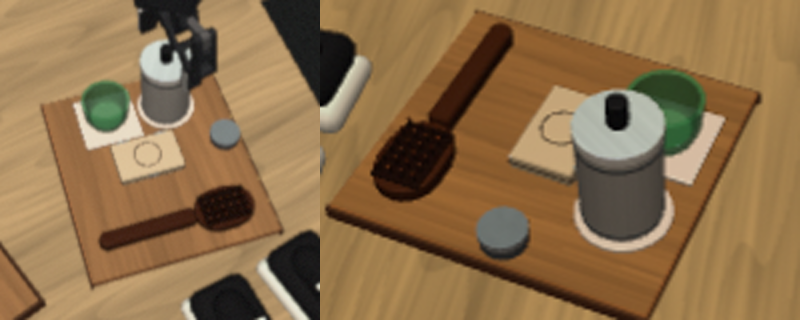

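View pics/wrist0.png

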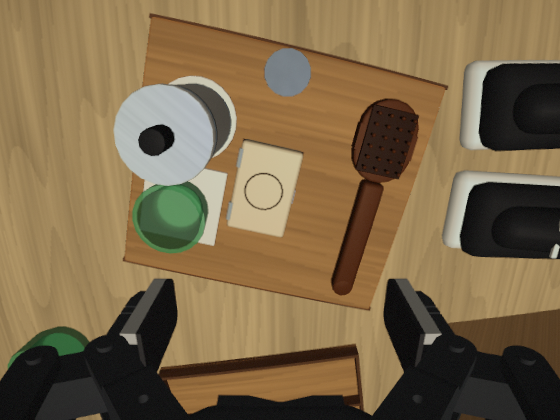

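The close crop shows the chosen bowl on the white square coaster beside the canister. In the wrist view the canister knob is at (155,140), bowl rim at (171,215), mirror at (265,188), brush handle at (357,238) and head at (385,140), grey tin at (288,72). The board corners are (152,15), (446,86), (369,308) and (124,260). Now the measurements.

Run:
```python
from h import *
from cell import bot
print("tips",bot.tips_ahead,[a for a in dir(bot) if a[0]!='_'])
W=cam("wrist"); im=cv2.imread("pics/wrist0.png"); h=cv2.cvtColor(im,cv2.COLOR_BGR2HSV); H,Sa,V=[h[:,:,i].astype(int) for i in range(3)]
def ctr(m,lo,hi,z,nm,box):
    x0,y0,x1,y1=box; k=np.zeros(m.shape,bool); k[y0:y1,x0:x1]=1
    c=blobs(m&k,50)[0]; p=plane(W,c[:,0],z)[:,:2].astype(np.float32)
    (cc,r)=cv2.minEnclosingCircle(p); rr=cv2.minAreaRect(p)
    b=cv2.boxPoints(rr).round().tolist()
    print(nm,"px",cv2.boundingRect(c),"circ",np.round(cc),round(r,1),"rect",np.round(rr[0],1),np.round(rr[1],1),round(rr[2],1)); return p,c
corners=plane(W,[(152,15),(446,86),(369,308),(124,260)],16)[:,:2]; print("board",corners.round().tolist(),np.linalg.norm(np.diff(corners,axis=0),axis=1))
ctr((Sa<60)&(V>110),0,0,122,"lid",(105,80,222,185))
ctr((V<50),0,0,146,"knob",(130,120,180,160))
ctr((H>50)&(H<90)&(Sa>80),0,0,66,"bowl",(125,170,215,255))
ctr((Sa<60)&(V>90),0,0,36,"tin",(255,40,320,105))
ctr((Sa<110)&(Sa>35)&(V>140)&(H<30),0,0,32,"mirror",(224,130,310,245))
p,c=ctr((V<95)&(H<25)|(V<40),0,0,28,"brush",(325,92,425,300))
d=p-p.mean(0); u=np.linalg.svd(d,full_matrices=False)[2][0]; t=d@u; print("brush ends",p[t.argmin()],p[t.argmax()],"len",np.ptp(t),u)
# white coaster parts
ctr((Sa<40)&(V>170),0,0,20,"sqc",(140,160,235,255)); 
im=cv2.imread("pics/scene0.png");C=cam("scene");S=cam("side")
o=plane(C,[(180,243),(232,311),(162,360),(112,277)],20); print("tray scene",o[:,:2].round().tolist())
o=plane(S,[(218,103),(309,103),(309,152),(215,151)],20); print("tray side",o[:,:2].round().tolist())
# project wrist tray top corner
print("tray wrist", plane(W,[(357,346),(160,370)],20)[:,:2].round().tolist())
```

```text
tips 14.0 ['Unreachable', 'tips_ahead']
board [[434.0, 142.0], [705.0, 81.0], [650.0, -161.0], [379.0, -101.0]] [277.05868485 247.77720186 278.0254283 ]
lid px (113, 80, 109, 105) circ [479.  48.] 44.5 rect [472.7  49.2] [70.4 75.6] 89.9
knob px (139, 125, 35, 31) circ [472.  49.] 11.5 rect [472.5  49.2] [22.7 16.7] 29.1
bowl px (133, 184, 72, 69) circ [450. -32.] 35.2 rect [449.2 -34.3] [65.2 64.4] 2.1
tin px (264, 48, 47, 48) circ [555.  90.] 20.3 rect [555.   90.7] [39.8 39.1] 0.2
mirror px (226, 141, 77, 96) circ [533. -17.] 50.5 rect [533.4 -17.7] [87.3 59.2] 76.3
brush px (331, 99, 88, 196) circ [633. -33.] 103.5 rect [632.1 -32.8] [207.   58.9] 77.1
brush ends [654.1729   68.38027] [ 612.6568  -134.49063] len 207.0708 [-0.20696867 -0.9783476 ]
sqc px (140, 160, 87, 85) circ [448. -33.] 56.0 rect [447.3 -27.9] [87.1 85.6] 77.5
tray scene [[404.0, -264.0], [645.0, -224.0], [671.0, -411.0], [412.0, -454.0]]
tray side [[677.0, -414.0], [419.0, -456.0], [395.0, -245.0], [632.0, -210.0]]
tray wrist [[640.0, -211.0], [402.0, -250.0]]
```

Emit:
jog_arm([
  [[0.033,-0.052,0.02],0,-1],
  [[0.0653,-0.1033,0.05],0,-1],
  [[0.0653,-0.1033,0.08],0,-1],
  [[0.0653,-0.1033,0.1],0,-1],
  [[0.0653,-0.1033,0.12],0,-1],
  [[0.0653,-0.1033,0.135],0,-1],
  [[0.0653,-0.1033,0.1417],0,-1],
  [[0.0653,-0.1033,0.1417],0,-1],
])

```text
clock: 0.95
eef_pos: [472.1, 48.9, 138.4]
orientation: [-2.221, -2.221, 0.002]
ft_force: [-0.4, -0.8, 0.9]
finger_gap: 1.003
grasp_force: 0.0
```

Emit:
jog_arm([
  [[0,0,0],0,1],
  [[0,0,0],0,1],
  [[0,0,0],0,1],
  [[0,0,0],0,1],
  [[0,0,0],0,1],
  [[0,0,0],0,1],
  [[0,0,0],0,1],
  [[0,0,0],0,1],
])

```text
clock: 1.75
eef_pos: [472.0, 49.1, 139.2]
orientation: [-2.221, -2.221, 0.001]
ft_force: [-3.4, 0.5, 5.4]
finger_gap: 0.185
grasp_force: 58.6
```

Emit:
jog_arm([
  [[0,0,-0.006],0,1],
  [[0,0,-0.018],0,1],
  [[0,0,-0.034],0,1],
  [[0,0,-0.05],0,1],
  [[0,0,-0.062],0,1],
  [[0,0,-0.068],0,1],
  [[0,0,-0.07],0,1],
  [[0,0,-0.07],0,1],
])

```text
clock: 2.55
eef_pos: [472.5, 49.0, 191.6]
orientation: [2.221, 2.221, -0.0]
ft_force: [0.0, 0.5, -4.4]
finger_gap: 0.187
grasp_force: 58.6
```

Run:
```python
from h import *
o=readout.get_obs(); print(o["eef_pos"],o["finger_gap"],o["grasp_force"],o["ft_force"])
w=optics.grab_frame("wrist"); s=optics.grab_frame("side")
cv2.imwrite("pics/w1.png",w[:,:,::-1]); cv2.imwrite("pics/s1.png",s[:,:,::-1])
cv2.imwrite("pics/ws1.png",cv2.resize(np.hstack([w,s])[:,:,::-1],(800,300)))
```

```text
[472.46569871  48.98304458 191.57275582] 0.18684521095330128 58.63718926906586 [ 0.02264395  0.45496589 -4.41810425]
```

View pics/ws1.png

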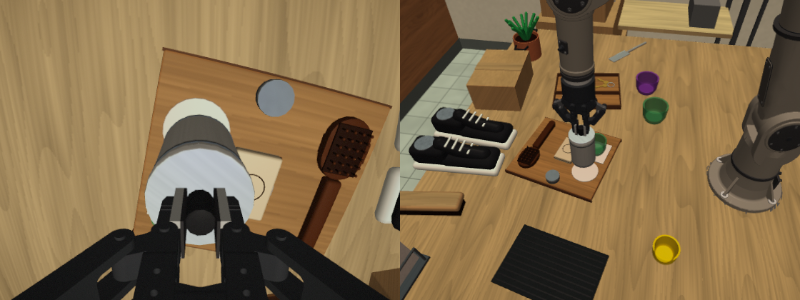

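The wrist view shows the canister hanging straight from the knob (200,215) between the pads; the side view shows the bare round coaster. Now carrying it to the mat.

Emit:
jog_arm([
  [[0.008,-0.001,0],0,1],
  [[0.025,-0.003,0],0,1],
  [[0.05,-0.006,0],0,1],
  [[0.08,-0.009,0],0,1],
  [[0.115,-0.013,0],0,1],
  [[0.155,-0.017,0],0,1],
  [[0.195,-0.022,0],0,1],
  [[0.232,-0.026,0],0,1],
])

```text
clock: 3.45
eef_pos: [451.8, 226.1, 191.4]
orientation: [-2.218, -2.223, -0.0]
ft_force: [0.8, -0.5, -3.3]
finger_gap: 0.183
grasp_force: 58.6
```

Emit:
jog_arm([
  [[0.037,-0.004,0],0,1],
  [[0.07,-0.008,0],0,1],
  [[0.1,-0.011,0],0,1],
  [[0.126,-0.014,0],0,1],
  [[0.147,-0.016,0],0,1],
  [[0.161,-0.018,0],0,1],
  [[0.169,-0.019,0],0,1],
  [[0.172,-0.019,0],0,1],
])

```text
clock: 4.25
eef_pos: [438.5, 352.3, 191.3]
orientation: [2.221, 2.222, -0.001]
ft_force: [-0.6, 0.2, -4.7]
finger_gap: 0.186
grasp_force: 58.7
```

Emit:
jog_arm([
  [[0,0,0.015],0,1],
  [[0,0,0.035],0,1],
  [[0,0,0.055],0,1],
  [[0,0,0.07],0,1],
  [[0,0,0.08],0,1],
  [[0,0,0.086],0,1],
  [[0,0,0.089],0,1],
  [[0,0,0.089],0,1],
])

```text
clock: 5.05
eef_pos: [438.9, 352.1, 124.9]
orientation: [2.221, 2.221, 0.001]
ft_force: [0.2, 0.7, -3.1]
finger_gap: 0.185
grasp_force: 58.7
```

Emit:
jog_arm([
  [[0,0,0.001],0,1],
  [[0,0,0.002],0,1],
  [[0,0,0.002],0,1],
])

```text
clock: 5.35
eef_pos: [438.9, 352.1, 123.5]
orientation: [2.221, 2.221, 0.001]
ft_force: [0.0, -0.3, -3.8]
finger_gap: 0.189
grasp_force: 58.7
```

Emit:
jog_arm([
  [[0,0,0.001],0,1],
  [[0,0,0.002],0,1],
  [[0,0,0.002],0,1],
])

```text
clock: 5.65
eef_pos: [438.9, 352.7, 123.2]
orientation: [-2.221, -2.222, -0.002]
ft_force: [-1.3, -1.5, 4.5]
finger_gap: 0.184
grasp_force: 59.6
```

Contact (+4.5 N). Release, retreat straight up, then head over the bowl.

Emit:
jog_arm([
  [[0,0,-0.0005],0,0],
  [[0,0,-0.0005],0,-0.5],
  [[0,0,-0.0005],0,-1],
  [[0,0,-0.0005],0,-1],
  [[0,0,-0.0005],0,-1],
  [[0,0,-0.03],0,-1],
  [[0,0,-0.07],0,-1],
  [[0,0,-0.12],0,-1],
])

```text
clock: 6.45
eef_pos: [437.9, 351.1, 211.2]
orientation: [-2.221, -2.221, 0.006]
ft_force: [0.3, 0.0, 0.1]
finger_gap: 0.999
grasp_force: 0.0
```

Emit:
jog_arm([
  [[-0.06,0.0,-0.02],0,-1],
  [[-0.12,0.0,-0.02],0,-1],
  [[-0.18,0.0,-0.02],0,-1],
  [[-0.24,0.005,-0.02],0,-1],
  [[-0.3,0.01,-0.02],0,-1],
  [[-0.36,0.013,-0.02],0,-1],
  [[-0.42,0.013,-0.02],0,-1],
  [[-0.42,0.013,-0.02],0,-1],
])

```text
clock: 7.25
eef_pos: [448.6, 28.6, 226.9]
orientation: [2.234, 2.204, -0.005]
ft_force: [-0.2, -0.4, 0.3]
finger_gap: 0.997
grasp_force: 0.0
```

Run:
```python
from h import *
o=readout.get_obs(); print(o["clock"],o["eef_pos"],o["orientation"],o["finger_gap"])
w=optics.grab_frame("wrist"); s=optics.grab_frame("side")
cv2.imwrite("pics/w2.png",w[:,:,::-1]); cv2.imwrite("pics/s2.png",s[:,:,::-1])
cv2.imwrite("pics/ws2.png",cv2.resize(np.hstack([w,s])[:,:,::-1],(800,300)))
```

```text
7.25 [448.62255952  28.60777447 226.94061437] [ 2.23352378  2.20413868 -0.00460399] 0.9970603337384041
```

View pics/ws2.png

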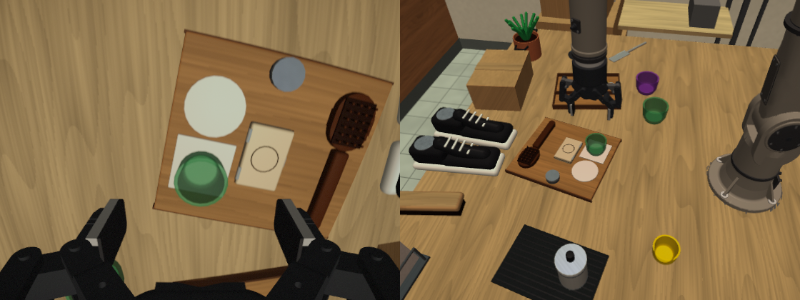

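The canister stands upright on the mat; in the wrist view the round coaster is at (215,105), the square one at (205,160) and the bowl at (201,180). Measuring the coasters and the bowl now that the arm is still.

```bash
cat > m.py <<'E'
from h import *
def go(o,tgt,phi):
    """shift/turn numbers from current pose to target TCP, phi = -(angle of tool y in world)"""
    Rt=R.from_rotvec(o["orientation"]).as_matrix(); d=Rt.T@(np.array(tgt)-o["eef_pos"])/750
    now=-np.arctan2(Rt[1,1],Rt[0,1]); print("shift",d.round(4),"phi now",round(now,3),"twist",round((phi-now)/0.5,3))
def ctr(W,m,z,nm,box):
    x0,y0,x1,y1=box; k=np.zeros(m.shape,bool); k[y0:y1,x0:x1]=1
    c=blobs(m&k,50)[0]; p=plane(W,c[:,0],z)[:,:2].astype(np.float32)
    cc,r=cv2.minEnclosingCircle(p); rr=cv2.minAreaRect(p)
    print(nm,"px",cv2.boundingRect(c),"circ",np.round(cc,1),round(r,1),"rect",np.round(rr[0],1),np.round(rr[1],1),round(rr[2],1)); return p,c
E
python3 - <<'E'
from m import *
optics.grab_frame("scene"); o=readout.get_obs(); w=optics.grab_frame("wrist")[:,:,::-1].copy(); cv2.imwrite("pics/w3.png",w)
print(o["clock"],o["eef_pos"]); W=cam("wrist",o)
h=cv2.cvtColor(w,cv2.COLOR_BGR2HSV); H,Sa,V=[h[:,:,i].astype(int) for i in range(3)]
ctr(W,(Sa<60)&(V>150),20,"round",(240,90,360,200))
ctr(W,(H>50)&(H<90)&(Sa>80),66,"bowl",(230,190,340,310))
ctr(W,((Sa<60)&(V>150))|((H>50)&(H<90)&(Sa>80)),20,"sq+bowl",(225,180,340,310))
p,c=ctr(W,(Sa<60)&(V>150),20,"sq part",(225,180,340,310))
hull=cv2.approxPolyDP(c,5,True)[:,0]; print(hull.tolist(),plane(W,hull,20)[:,:2].round().tolist())
ctr(W,(Sa<110)&(Sa>35)&(V>140)&(H<30),32,"mirror",(330,160,420,270))
go(o,(449,-33,50),0)
E
```

```text
7.4 [448.53665333  37.60249121 226.84856463]
round px (258, 119, 86, 81) circ [467.7  49.4] 39.5 rect [467.4  51. ] [78.5 74.7] 0.1
bowl px (243, 227, 74, 72) circ [448.7 -31.2] 35.2 rect [448.8 -32.6] [66.4 66. ] 45.6
sq+bowl px (235, 199, 95, 100) circ [447.9 -37.4] 58.6 rect [447.8 -44.3] [102.4  82. ] 77.4
sq part px (235, 199, 95, 74) circ [449.  -32.5] 55.0 rect [449.2 -32.9] [79.4 79.8] 77.4
[[249, 199], [235, 270], [243, 272], [252, 236], [277, 221], [302, 229], [317, 258], [328, 215]] [[419.0, 14.0], [403.0, -62.0], [411.0, -65.0], [421.0, -25.0], [446.0, -9.0], [470.0, -17.0], [486.0, -49.0], [495.0, -2.0]]
mirror px (330, 186, 81, 84) circ [532.5 -16.7] 50.0 rect [532.8 -17.1] [86.4 57.4] 77.3
shift [-0.0944  0.0006  0.2357] phi now -0.0 twist 0.0
```

Emit:
jog_arm([
  [[-0.05,0.0,0.05],0,-1],
  [[-0.094,0.0006,0.1],0,-1],
  [[-0.094,0.0006,0.15],0,-1],
  [[-0.094,0.0006,0.175],0,-1],
  [[-0.094,0.0006,0.2],0,-1],
  [[-0.094,0.0006,0.22],0,-1],
  [[-0.094,0.0006,0.235],0,-1],
  [[-0.094,0.0006,0.235],0,-1],
])

```text
clock: 8.25
eef_pos: [447.9, -32.0, 49.1]
orientation: [-2.216, -2.223, 0.003]
ft_force: [0.2, -1.3, -0.4]
finger_gap: 0.997
grasp_force: 0.0
```

Emit:
jog_arm([
  [[0,0,0],0,1],
  [[0,0,0],0,1],
  [[0,0,0],0,1],
  [[0,0,0],0,1],
  [[0,0,0],0,1],
  [[0,0,0],0,1],
])

```text
clock: 8.85
eef_pos: [449.6, -32.9, 52.0]
orientation: [2.22, 2.222, 0.002]
ft_force: [-3.3, 1.3, 5.7]
finger_gap: 0.757
grasp_force: 64.8
```

Emit:
jog_arm([
  [[0,0,-0.006],0,1],
  [[0,0,-0.018],0,1],
  [[0,0,-0.034],0,1],
  [[0,0,-0.05],0,1],
  [[0,0,-0.062],0,1],
  [[0,0,-0.07],0,1],
  [[0,0,-0.073],0,1],
  [[0,0,-0.073],0,1],
])

```text
clock: 9.65
eef_pos: [449.0, -33.5, 105.4]
orientation: [2.221, 2.221, 0.0]
ft_force: [-0.2, 0.3, -2.2]
finger_gap: 0.761
grasp_force: 66.7
```

Emit:
jog_arm([
  [[0.008,0.002,0],0,1],
  [[0.025,0.007,0],0,1],
  [[0.05,0.014,0],0,1],
  [[0.085,0.023,0],0,1],
  [[0.125,0.034,0],0,1],
  [[0.17,0.046,0],0,1],
  [[0.215,0.058,0],0,1],
  [[0.26,0.07,0],0,1],
])

```text
clock: 10.45
eef_pos: [501.1, 163.3, 104.5]
orientation: [-2.22, -2.221, 0.002]
ft_force: [0.8, -0.6, -2.6]
finger_gap: 0.759
grasp_force: 66.7
```

Emit:
jog_arm([
  [[0.045,0.012,0],0,1],
  [[0.085,0.023,0],0,1],
  [[0.125,0.034,0],0,1],
  [[0.16,0.043,0],0,1],
  [[0.19,0.051,0],0,1],
  [[0.21,0.057,0],0,1],
  [[0.22,0.06,0],0,1],
  [[0.223,0.06,0],0,1],
])

```text
clock: 11.25
eef_pos: [545.8, 329.8, 104.3]
orientation: [-2.219, -2.223, 0.002]
ft_force: [-0.2, -0.6, -2.3]
finger_gap: 0.757
grasp_force: 66.8
```

Emit:
jog_arm([
  [[0,0,0.015],0,1],
  [[0,0,0.035],0,1],
  [[0,0,0.055],0,1],
  [[0,0,0.07],0,1],
  [[0,0,0.08],0,1],
  [[0,0,0.086],0,1],
  [[0,0,0.089],0,1],
  [[0,0,0.089],0,1],
])

```text
clock: 12.05
eef_pos: [546.6, 328.9, 38.6]
orientation: [2.221, 2.222, 0.0]
ft_force: [-0.3, 0.3, -2.5]
finger_gap: 0.764
grasp_force: 66.8
```

Emit:
jog_arm([
  [[0,0,0.001],0,1],
  [[0,0,0.002],0,1],
  [[0,0,0.003],0,1],
  [[0,0,0.003],0,1],
])

```text
clock: 12.45
eef_pos: [546.5, 328.8, 36.4]
orientation: [2.221, 2.221, 0.0]
ft_force: [0.0, 0.0, -1.6]
finger_gap: 0.757
grasp_force: 66.8
```

Emit:
jog_arm([
  [[0,0,0.001],0,1],
  [[0,0,0.002],0,1],
  [[0,0,0.002],0,1],
])

```text
clock: 12.75
eef_pos: [546.6, 328.8, 36.2]
orientation: [2.221, 2.221, 0.001]
ft_force: [-2.5, -1.2, 5.5]
finger_gap: 0.756
grasp_force: 67.4
```

Emit:
jog_arm([
  [[0,0,-0.0005],0,0],
  [[0,0,-0.0005],0,-1],
  [[0,0,-0.0005],0,-1],
  [[0,0,-0.0005],0,-1],
  [[0,0,-0.0005],0,-1],
  [[0,0,-0.03],0,-1],
  [[0,0,-0.08],0,-1],
  [[0,0,-0.14],0,-1],
])

```text
clock: 13.55
eef_pos: [545.2, 327.9, 138.8]
orientation: [-2.221, -2.221, 0.007]
ft_force: [1.1, 0.7, 0.6]
finger_gap: 0.999
grasp_force: 0.0
```

Emit:
jog_arm([
  [[-0.05,0.01,0],0,-1],
  [[-0.11,0.025,0],0,-1],
  [[-0.17,0.04,0],0,-1],
  [[-0.23,0.055,0],0,-1],
  [[-0.29,0.07,0],0,-1],
  [[-0.35,0.085,0],0,-1],
  [[-0.41,0.1,0],0.2,-1],
  [[-0.47,0.114,0],0.42,-1],
])

```text
clock: 14.35
eef_pos: [632.4, -25.6, 139.9]
orientation: [2.446, 1.971, 0.001]
ft_force: [0.5, 0.5, -0.8]
finger_gap: 1.0
grasp_force: 0.0
```

Emit:
jog_arm([
  [[0,0,0],0,-1],
  [[0,0,0],0,-1],
])

```text
clock: 14.55
eef_pos: [632.1, -26.1, 139.5]
orientation: [2.445, 1.971, -0.001]
ft_force: [-1.0, 1.1, 0.3]
finger_gap: 1.005
grasp_force: 0.0
```

Run:
```python
from m import *
o=readout.get_obs(); w=optics.grab_frame("wrist")[:,:,::-1].copy(); s=optics.grab_frame("side")[:,:,::-1]; cv2.imwrite("pics/w4.png",w)
cv2.imwrite("pics/ws4.png",cv2.resize(np.hstack([w,s]),(800,300)))
print(o["clock"],o["eef_pos"]); W=cam("wrist",o)
h=cv2.cvtColor(w,cv2.COLOR_BGR2HSV); H,Sa,V=[h[:,:,i].astype(int) for i in range(3)]
for c in blobs(((V<95)&(H<25)|(V<40)),800)[:4]:
    p=plane(W,c[:,0],28)[:,:2].astype(np.float32); print(cv2.boundingRect(c),[np.round(a,1) for a in cv2.minAreaRect(p)])
go(o,(632,-34,33),0.21)
```

```text
14.55 [632.05625278 -26.14860473 139.52866781]
(0, 279, 560, 141) [array([ 602.4, -159.6]), array([161.5, 543.2]), np.float64(77.8)]
(430, 132, 130, 126) [array([784. , -51.7]), array([83.6, 98.8]), np.float64(87.3)]
(242, 57, 87, 284) [array([633.4, -33.3]), array([208. ,  54.5]), np.float64(77.5)]
(407, 0, 153, 98) [array([780.2,  49.6]), array([ 58.2, 103. ]), np.float64(81.6)]
shift [-0.0101  0.0021  0.142 ] phi now 0.214 twist -0.008
```

View pics/ws4.png

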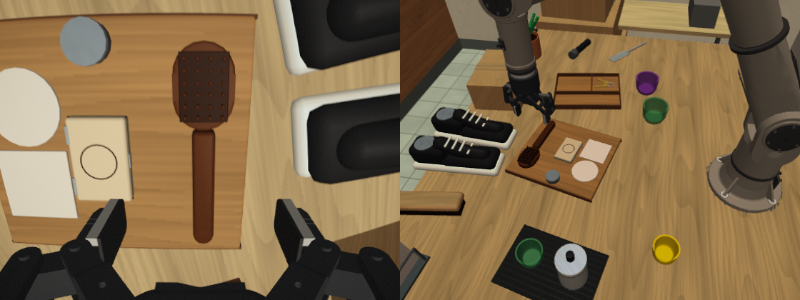

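The side view shows the bowl (528,252) and canister (570,262) standing on the mat. In the wrist view the brush handle is at (203,185), aligned with the fingers. Going down on it.

Emit:
jog_arm([
  [[-0.011,0.0025,0.04],0,-1],
  [[-0.011,0.0025,0.08],0,-1],
  [[-0.011,0.0025,0.11],0,-1],
  [[-0.011,0.0025,0.13],0,-1],
  [[-0.011,0.0025,0.138],0,-1],
  [[-0.011,0.0025,0.141],0,-1],
  [[-0.011,0.0025,0.141],0,-1],
])

```text
clock: 15.35
eef_pos: [632.9, -31.7, 34.9]
orientation: [2.44, 1.977, 0.002]
ft_force: [-0.1, 0.3, 0.1]
finger_gap: 1.002
grasp_force: 0.0
```

Emit:
jog_arm([
  [[0,0,0],0,0],
  [[0,0,0],0,0.3],
  [[0,0,0],0,1],
  [[0,0,0],0,1],
  [[0,0,0],0,1],
  [[0,0,0],0,1],
  [[0,0,0],0,1],
  [[0,0,0],0,1],
])

```text
clock: 16.15
eef_pos: [632.6, -32.3, 34.6]
orientation: [2.441, 1.976, 0.001]
ft_force: [-0.5, -0.7, 4.6]
finger_gap: 0.235
grasp_force: 62.2
```

Emit:
jog_arm([
  [[0,0,-0.008],0,1],
  [[0,0,-0.024],0,1],
  [[0,0,-0.045],0,1],
  [[0,0,-0.07],0,1],
  [[0,0,-0.09],0,1],
  [[0,0,-0.105],0,1],
  [[0,0,-0.11],0,1],
  [[0,0,-0.11],0,1],
])

```text
clock: 16.95
eef_pos: [632.4, -32.2, 117.1]
orientation: [2.441, 1.976, 0.001]
ft_force: [-0.6, -0.4, -0.8]
finger_gap: 0.238
grasp_force: 61.7
```

Emit:
jog_arm([
  [[-0.02,-0.005,0],0,1],
  [[-0.06,-0.014,0],0,1],
  [[-0.11,-0.026,0],0,1],
  [[-0.165,-0.04,0],0,1],
  [[-0.22,-0.053,0],0.15,1],
  [[-0.275,-0.066,0],0.4,1],
  [[-0.32,-0.077,0],0.65,1],
  [[-0.35,-0.084,0],0.9,1],
])

```text
clock: 17.75
eef_pos: [511.5, -280.7, 115.6]
orientation: [-2.829, -1.366, 0.006]
ft_force: [-0.3, 0.2, -1.3]
finger_gap: 0.238
grasp_force: 61.6
```

Emit:
jog_arm([
  [[0,0,0],0.25,1],
  [[0,0,0],0.5,1],
  [[0,0,0],0.75,1],
  [[0,0,0],0.95,1],
  [[0,0,0],1.0,1],
])

```text
clock: 18.25
eef_pos: [514.0, -276.5, 115.5]
orientation: [-3.076, -0.637, 0.004]
ft_force: [-0.6, 0.7, -0.5]
finger_gap: 0.233
grasp_force: 61.6
```

Emit:
jog_arm([
  [[0,0,0],0.2,1],
  [[0,0,0],0.4,1],
  [[0,0,0],0.5,1],
  [[0,0,0],0.5,1],
])

```text
clock: 18.65
eef_pos: [514.7, -276.2, 115.9]
orientation: [-3.131, -0.253, 0.003]
ft_force: [0.8, -0.4, -1.0]
finger_gap: 0.239
grasp_force: 61.6
```

Run:
```python
from m import *
optics.grab_frame("scene"); o=readout.get_obs(); w=optics.grab_frame("wrist")[:,:,::-1].copy(); cv2.imwrite("pics/w5.png",w)
print(o["clock"],o["eef_pos"],o["orientation"],o["finger_gap"],o["ft_force"]); go(o,(515.6,-276,150),1.41)
```

```text
18.7 [ 514.89154869 -276.13658381  115.9901483 ] [-3.13098871e+00 -2.54431377e-01  2.08054009e-03] 0.2372171398184016 [-0.02732482 -0.05540654 -0.69563058]
shift [ 0.0009 -0.     -0.0453] phi now 1.409 twist 0.003
```

View pics/w5.png

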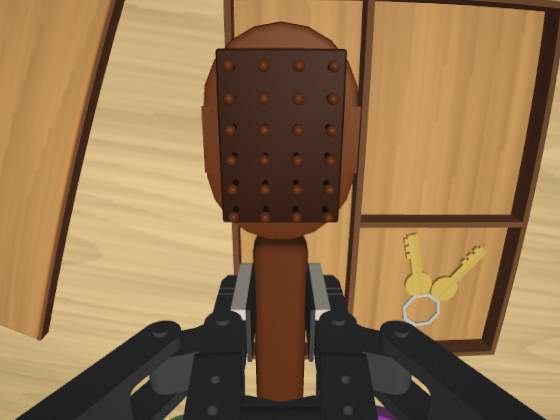

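The wrist picture shows the brush head (280,140) over the long compartment, the divider running (368,5)–(357,215), the cross wall at (360–522,222), the tray's far right corner at (494,353) and the keys at (430,275). Fixing the tray pose from these.

Run:
```python
from m import *
o=readout.get_obs(); W=cam("wrist",o)
img=np.array([(369,3),(359,218),(523,222),(494,353),(555,8),(232,8),(227,4)]); tr=np.array([(121+2,18),(-15,18),(-15,-97),(-125,-100),(121,-96),(121,96),(123,98)],float)
w=plane(W,img,20)[:,:2]; print(w.round(1).tolist())
A,inl=cv2.estimateAffinePartial2D(tr.reshape(-1,1,2),w.reshape(-1,1,2),ransacReprojThreshold=8)
print(A.round(3),inl.ravel(),"ang",np.degrees(np.arctan2(A[1,0],A[0,0])).round(2),"scale",np.hypot(A[0,0],A[1,0]).round(3))
print("res",(tr@A[:,:2].T+A[:,2]-w).round(1).tolist())
print("brush tgt",A[:,:2]@[-7,58]+A[:,2],"mirror tgt",A[:,:2]@[54,-40]+A[:,2])
```

```text
[[646.9, -304.3], [521.5, -326.9], [536.8, -439.4], [428.4, -460.4], [668.5, -413.9], [631.5, -229.8], [633.2, -226.8]]Traceback (most recent call last):
  File "<stdin>", line 5, in <module>
cv2.error: OpenCV(4.12.0) /io/opencv/modules/calib3d/src/ptsetreg.cpp:1108: error: (-215:Assertion failed) count >= 0 && to.checkVector(2) == count in function 'estimateAffinePartial2D'
```

Run:
```python
from m import *
w=np.array([[646.9,-304.3],[521.5,-326.9],[536.8,-439.4],[428.4,-460.4],[668.5,-413.9],[631.5,-229.8],[633.2,-226.8]]); tr=np.array([(123,18),(-15,18),(-15,-97),(-125,-100),(121,-96),(121,96),(123,98)],float)
mt,mw=tr.mean(0),w.mean(0); rot,_=R.align_vectors(np.c_[w-mw,np.zeros(7)],np.c_[tr-mt,np.zeros(7)]); M=rot.as_matrix()[:2,:2]; t=mw-M@mt
print("ang",np.degrees(np.arctan2(M[1,0],M[0,0])),"origin",t,"res",(tr@M.T+t-w).round(1).tolist())
print("brush tgt",M@[-7,58]+t,"mirror",M@[54,-40]+t)
```

```text
ang 10.371031812475467 origin [ 532.55699626 -342.78236106] res [[3.4, 1.4], [-6.9, -0.9], [-1.5, -1.5], [-0.8, -3.3], [0.4, -1.5], [2.8, 3.2], [2.7, 2.6]]
brush tgt [ 515.23009135 -286.99008232] mirror [ 592.87565093 -372.40768636]
```

Emit:
jog_arm([
  [[-0.002,0.008,0],-0.02,1],
  [[-0.002,0.0144,0.02],-0.02,1],
  [[-0.002,0.0144,0.045],-0.02,1],
  [[-0.002,0.0144,0.07],-0.02,1],
  [[-0.002,0.0144,0.095],-0.02,1],
  [[-0.002,0.0144,0.11],-0.02,1],
  [[-0.002,0.0144,0.119],-0.02,1],
  [[-0.002,0.0144,0.121],-0.02,1],
])

```text
clock: 19.55
eef_pos: [515.5, -286.7, 24.8]
orientation: [-3.13, -0.268, 0.002]
ft_force: [-0.4, -0.2, -0.6]
finger_gap: 0.236
grasp_force: 61.6
```

Emit:
jog_arm([
  [[0,0,0],0,1],
  [[0,0,0.001],0,1],
  [[0,0,0.0015],0,1],
])

```text
clock: 19.85
eef_pos: [516.7, -287.1, 25.5]
orientation: [3.129, 0.268, 0.002]
ft_force: [-0.1, 0.6, -1.1]
finger_gap: 0.237
grasp_force: 61.6
```

Emit:
jog_arm([
  [[0,0,0.001],0,1],
  [[0,0,0.002],0,1],
  [[0,0,0.002],0,1],
])

```text
clock: 20.15
eef_pos: [516.4, -286.8, 23.7]
orientation: [3.13, 0.268, 0.001]
ft_force: [-0.2, 0.5, 1.2]
finger_gap: 0.235
grasp_force: 61.8
```

Emit:
jog_arm([
  [[0,0,0],0,0.15],
  [[0,0,0],0,0.15],
  [[0,0,0],0,0.15],
  [[0,0,-0.01],0,0.15],
  [[0,0,-0.04],0,0.15],
  [[0,0,-0.09],0,0.15],
  [[0,0,-0.15],0,-1],
  [[0,0,-0.15],0,-1],
])

```text
clock: 20.95
eef_pos: [520.3, -289.9, 143.5]
orientation: [3.122, 0.267, 0.02]
ft_force: [0.6, -1.2, 0.3]
finger_gap: 0.753
grasp_force: 0.0
```

Emit:
jog_arm([
  [[0.01,-0.04,0],-0.1,-1],
  [[0.025,-0.1,0],-0.3,-1],
  [[0.04,-0.16,0],-0.5,-1],
  [[0.053,-0.22,0],-0.7,-1],
  [[0.067,-0.28,0],-0.9,-1],
  [[0.083,-0.351,0],-1,-1],
  [[0.083,-0.351,0],-1,-1],
])

```text
clock: 21.65
eef_pos: [532.8, -6.3, 135.8]
orientation: [-2.953, -1.053, -0.004]
ft_force: [-0.1, -0.0, 0.1]
finger_gap: 1.003
grasp_force: 0.0
```

Emit:
jog_arm([
  [[0,0,0],-0.25,-1],
  [[0,0,0],-0.5,-1],
  [[0,0,0],-0.75,-1],
  [[0,0,0],-1,-1],
  [[0,0,0],-1,-1],
])

```text
clock: 22.15
eef_pos: [532.6, -17.1, 135.8]
orientation: [2.619, 1.735, 0.0]
ft_force: [-0.9, -1.0, 0.1]
finger_gap: 0.994
grasp_force: 0.0
```

Emit:
jog_arm([
  [[0,0,0],-0.2,-1],
  [[0,0,0],-0.34,-1],
  [[0,0,0],-0.34,-1],
  [[0,0,0],-0.34,-1],
])

```text
clock: 22.55
eef_pos: [532.6, -16.9, 135.7]
orientation: [2.465, 1.948, 0.0]
ft_force: [-0.1, -0.3, -0.3]
finger_gap: 1.001
grasp_force: 0.0
```

Run:
```python
from m import *
optics.grab_frame("side"); o=readout.get_obs(); w=optics.grab_frame("wrist")[:,:,::-1].copy(); s=optics.grab_frame("scene")[:,:,::-1]; cv2.imwrite("pics/w6.png",w); cv2.imwrite("pics/sc6.png",s)
s=optics.grab_frame("scene")[:,:,::-1]
cv2.imwrite("pics/ws6.png",np.hstack([cv2.resize(w,(400,300)),cv2.resize(s[180:390,60:340],(400,300))]))
print(o["clock"],o["eef_pos"],o["orientation"]); W=cam("wrist",o)
h=cv2.cvtColor(w,cv2.COLOR_BGR2HSV); H,Sa,V=[h[:,:,i].astype(int) for i in range(3)]
for c in blobs((Sa<110)&(Sa>35)&(V>140)&(H<30),800)[:4]:
    p=plane(W,c[:,0],32)[:,:2].astype(np.float32); print(cv2.boundingRect(c),[np.round(a,1) for a in cv2.minAreaRect(p)])
go(o,(533,-17,36),0.227)
```

```text
22.6 [532.60488702 -16.83137434 135.68357855] [ 2.46408962e+00  1.94865059e+00 -2.01304876e-05]
(236, 149, 89, 122) [array([533. , -17.7]), array([86.1, 56.4]), np.float64(77.2)]
(114, 200, 118, 99) [array([454.2, -28.5]), array([75.6, 76.1]), np.float64(77.2)]
(104, 73, 117, 121) [array([471.3,  49.9]), array([75.5, 73.8]), np.float64(77.7)]
shift [-1.000e-04  6.000e-04  1.329e-01] phi now 0.233 twist -0.011
```

View pics/ws6.png

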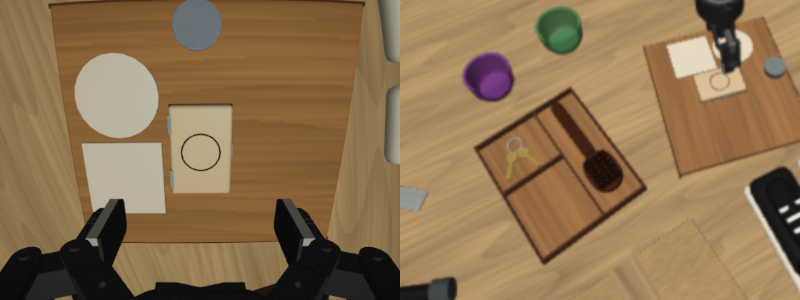

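The scene crop shows the brush flat in the long compartment (585,150). The wrist view has the mirror at (200,150), square to the fingers.

Emit:
jog_arm([
  [[-0.001,0.001,0.03],0,-1],
  [[-0.001,0.001,0.07],0,-1],
  [[-0.001,0.001,0.1],0,-1],
  [[-0.001,0.001,0.12],0,-1],
  [[-0.001,0.001,0.132],0,-1],
  [[-0.001,0.001,0.137],0,-1],
  [[-0.001,0.001,0.137],0,-1],
  [[-0.001,0.001,0.137],0,-1],
])

```text
clock: 23.55
eef_pos: [534.0, -17.6, 33.8]
orientation: [2.461, 1.951, 0.002]
ft_force: [-0.4, 0.4, -0.5]
finger_gap: 0.997
grasp_force: 0.0
```

Emit:
jog_arm([
  [[0,0,0],0,-0.36],
  [[0,0,0],0,-0.36],
  [[0,0,0],0,-0.36],
  [[0,0,0],0,-0.36],
])

```text
clock: 23.95
eef_pos: [533.5, -17.6, 33.2]
orientation: [2.461, 1.952, 0.001]
ft_force: [-0.1, -0.5, -0.3]
finger_gap: 0.679
grasp_force: 0.1
```

Emit:
jog_arm([
  [[0,0,0.0015],0,-0.34],
  [[0,0,0.003],0,-0.34],
  [[0,0,0.003],0,-0.34],
])

```text
clock: 24.25
eef_pos: [533.5, -17.6, 33.2]
orientation: [2.461, 1.952, 0.001]
ft_force: [-4.6, 0.1, 16.7]
finger_gap: 0.674
grasp_force: 16.7
```

Emit:
jog_arm([
  [[0,0,-0.0015],0,-0.34],
  [[0,0,-0.0025],0,0],
  [[0,0,-0.0025],0,1],
  [[0,0,-0.0025],0,1],
  [[0,0,-0.0025],0,1],
])

```text
clock: 24.75
eef_pos: [533.6, -17.7, 33.7]
orientation: [2.461, 1.952, 0.001]
ft_force: [-1.7, 0.2, 8.2]
finger_gap: 0.66
grasp_force: 63.8
```

Emit:
jog_arm([
  [[0,0,-0.006],0,1],
  [[0,0,-0.02],0,1],
  [[0,0,-0.04],0,1],
  [[0,0,-0.06],0,1],
  [[0,0,-0.08],0,1],
  [[0,0,-0.095],0,1],
  [[0,0,-0.1],0,1],
  [[0,0,-0.1],0,1],
])

```text
clock: 25.55
eef_pos: [533.5, -17.6, 108.0]
orientation: [2.461, 1.952, 0.001]
ft_force: [0.7, -0.1, -1.7]
finger_gap: 0.659
grasp_force: 63.9
```

Run:
```python
from m import *
o=readout.get_obs(); w=optics.grab_frame("wrist")[:,:,::-1].copy(); cv2.imwrite("pics/w7.png",w)
print(o["clock"],o["finger_gap"]); go(o,(593,-372.5,110),-np.radians(10.2))
```

```text
25.55 0.6590740202306413
shift [-0.4426  0.1851 -0.0025] phi now 0.23 twist -0.816
```

View pics/w7.png

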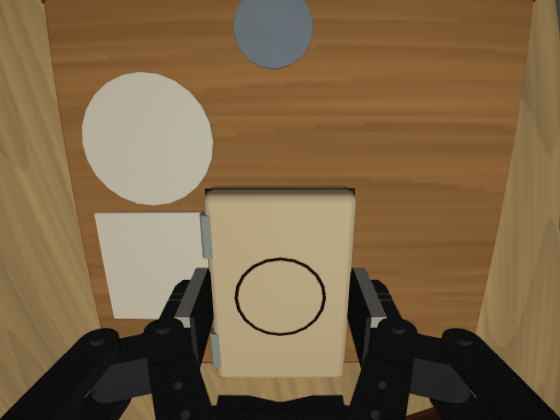

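Emit:
jog_arm([
  [[-0.01,0.004,0],0,1],
  [[-0.03,0.0125,0],0,1],
  [[-0.06,0.025,0],0,1],
  [[-0.095,0.04,0],0,1],
  [[-0.135,0.0565,0],0,1],
  [[-0.175,0.073,0],0,1],
  [[-0.215,0.09,0],0,1],
  [[-0.25,0.105,0],0,1],
])

```text
clock: 26.4
eef_pos: [566.2, -221.0, 106.5]
orientation: [-2.463, -1.949, 0.003]
ft_force: [0.5, -0.1, 0.0]
finger_gap: 0.658
grasp_force: 63.9
```

Emit:
jog_arm([
  [[-0.035,0.0145,0],-0.1,1],
  [[-0.07,0.029,0],-0.22,1],
  [[-0.105,0.0435,0],-0.36,1],
  [[-0.135,0.056,0],-0.5,1],
  [[-0.16,0.0665,0],-0.63,1],
  [[-0.18,0.075,0],-0.74,1],
  [[-0.19,0.079,0],-0.8,1],
  [[-0.1926,0.0801,0],-0.816,1],
])

```text
clock: 27.2
eef_pos: [591.0, -375.0, 105.9]
orientation: [-2.017, -2.406, 0.003]
ft_force: [0.4, -0.1, -1.4]
finger_gap: 0.659
grasp_force: 63.9
```

Emit:
jog_arm([
  [[0,0,0.005],0,1],
  [[0,0,0.02],0,1],
  [[0,0,0.04],0,1],
  [[0,0,0.06],0,1],
  [[0,0,0.08],0,1],
  [[0,0,0.095],0,1],
  [[0,0,0.105],0,1],
  [[0,0,0.11],0,1],
])

```text
clock: 28.0
eef_pos: [592.2, -372.2, 23.7]
orientation: [-2.014, -2.409, 0.0]
ft_force: [-0.1, 0.4, -0.2]
finger_gap: 0.656
grasp_force: 63.9
```

Emit:
jog_arm([
  [[0,0,0],0,1],
  [[0,0,0.001],0,1],
  [[0,0,0.002],0,1],
  [[0,0,0.002],0,1],
])

```text
clock: 28.4
eef_pos: [593.0, -372.7, 24.1]
orientation: [2.014, 2.409, 0.0]
ft_force: [-0.6, -0.6, -1.3]
finger_gap: 0.654
grasp_force: 63.9
```

Emit:
jog_arm([
  [[0,0,0.001],0,1],
  [[0,0,0.0025],0,1],
  [[0,0,0.0025],0,1],
])

```text
clock: 28.7
eef_pos: [593.0, -372.6, 22.8]
orientation: [2.015, 2.41, 0.0]
ft_force: [-1.4, 1.2, 3.8]
finger_gap: 0.656
grasp_force: 64.5
```

Emit:
jog_arm([
  [[0,0,0],0,-0.6],
  [[0,0,0],0,-0.6],
  [[0,0,0],0,-0.6],
  [[0,0,-0.01],0,-0.6],
  [[0,0,-0.04],0,-0.6],
  [[0,0,-0.09],0,-0.6],
  [[0,0,-0.15],0,-1],
  [[0,0,-0.18],0,-1],
])

```text
clock: 29.5
eef_pos: [594.6, -373.7, 162.3]
orientation: [2.01, 2.404, 0.002]
ft_force: [1.0, -0.7, 0.8]
finger_gap: 1.001
grasp_force: 0.0
```

Emit:
jog_arm([
  [[0.05,0,0],0,-1],
  [[0.11,0,0],0,-1],
  [[0.17,0,0],0,-1],
  [[0.23,0,0],0,-1],
  [[0.29,0,0],0,-1],
  [[0.35,0,0],0,-1],
  [[0.41,0,0],0,-1],
  [[0.47,0,0],0,-1],
])

```text
clock: 30.3
eef_pos: [530.0, -23.8, 157.5]
orientation: [2.014, 2.409, 0.001]
ft_force: [1.2, 0.3, 0.2]
finger_gap: 0.999
grasp_force: 0.0
```

Run:
```python
from m import *
optics.grab_frame("side"); o=readout.get_obs(); s=optics.grab_frame("scene")[:,:,::-1]; d=optics.grab_frame("side")[:,:,::-1]
cv2.imwrite("pics/ws8.png",np.hstack([cv2.resize(d[230:420,100:320],(400,300)),cv2.resize(s[180:390,60:340],(400,300))]))
print(o["clock"],o["eef_pos"]); go(o,(546.5,240,200),0)
```

```text
30.35 [528.32797466 -12.04338448 157.43206497]
shift [ 0.3259  0.0876 -0.0537] phi now -0.191 twist 0.382
```

View pics/ws8.png

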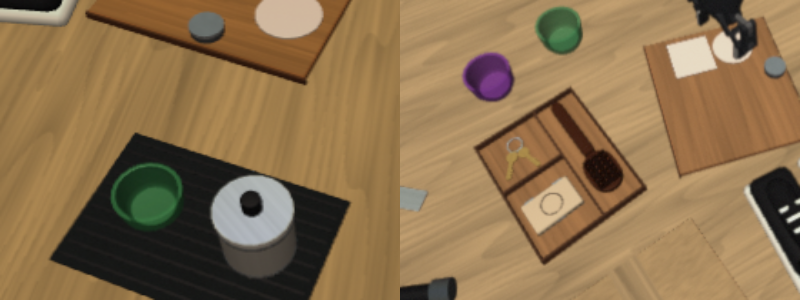

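The scene crop shows the mirror case (552,205) flat and centred in the empty compartment and the brush in the long one. The side crop shows the bowl (147,195) and canister (252,225) standing on the mat. Next, a measuring position near the mat.

Emit:
jog_arm([
  [[0.05,0.014,-0.01],0,-1],
  [[0.1,0.027,-0.02],0,-1],
  [[0.15,0.04,-0.03],0,-1],
  [[0.2,0.054,-0.04],0.1,-1],
  [[0.25,0.067,-0.054],0.2,-1],
  [[0.3,0.08,-0.054],0.3,-1],
  [[0.326,0.0876,-0.054],0.38,-1],
  [[0.326,0.0876,-0.054],0.38,-1],
])

```text
clock: 31.25
eef_pos: [551.4, 230.7, 197.4]
orientation: [-2.228, -2.213, -0.003]
ft_force: [0.3, 0.4, 0.2]
finger_gap: 1.0
grasp_force: 0.0
```

Run:
```python
from m import *
optics.grab_frame("side"); o=readout.get_obs(); w=optics.grab_frame("wrist")[:,:,::-1].copy(); cv2.imwrite("pics/w9.png",w)
print(o["clock"],o["eef_pos"]); W=cam("wrist",o)
h=cv2.cvtColor(w,cv2.COLOR_BGR2HSV); H,Sa,V=[h[:,:,i].astype(int) for i in range(3)]
print("expect bowl px",proj(W,[(546.5,328.8,50)]),"knob",proj(W,[(439,352,130)]))
bx,kx=proj(W,[(546.5,328.8,50),(439,352,130)]).astype(int)
ctr(W,(H>50)&(H<90)&(Sa>80),50,"bowl",(max(bx[0]-60,0),max(bx[1]-60,0),bx[0]+60,bx[1]+60))
ctr(W,V<60,130,"knob",(max(kx[0]-24,0),max(kx[1]-24,0),kx[0]+24,kx[1]+24))
go(o,(546.5,328.8,36.5),0)
```

```text
31.3 [551.9319022  227.2799373  197.22465757]
expect bowl px [[271.03266572  53.86884256]] knob [[51.89804556  2.97775301]]
bowl px (224, 7, 95, 99) circ [546.5 326.5] 33.4 rect [546.4 326.5] [65.7 66.1] 89.4
knob px (35, 0, 40, 26) circ [440.3 347.8] 11.7 rect [439.8 347.4] [12.1 21.3] 85.3
shift [ 0.1354 -0.0087  0.2143] phi now 0.01 twist -0.02
```

Emit:
jog_arm([
  [[0.05,-0.004,0.02],0,-1],
  [[0.1,-0.0087,0.06],0,-1],
  [[0.134,-0.0087,0.1],0,-1],
  [[0.134,-0.0087,0.13],0,-1],
  [[0.134,-0.0087,0.13],0,-1],
  [[0.134,-0.0087,0.13],0,-1],
])

```text
clock: 31.95
eef_pos: [547.9, 323.9, 99.9]
orientation: [2.237, 2.202, -0.002]
ft_force: [0.7, 0.5, -0.6]
finger_gap: 0.993
grasp_force: 0.0
```

Run:
```python
from m import *
o=readout.get_obs(); print(o["eef_pos"]); go(o,(546.5,328,36),0)
```

```text
[547.87875945 323.94080763  99.92944755]
shift [ 0.0056 -0.002   0.0852] phi now 0.016 twist -0.032
```

Emit:
jog_arm([
  [[0.005,-0.002,0.01],-0.03,-1],
  [[0.005,-0.002,0.03],-0.03,-1],
  [[0.005,-0.002,0.05],-0.03,-1],
  [[0.005,-0.002,0.065],-0.03,-1],
  [[0.005,-0.002,0.078],-0.03,-1],
  [[0.005,-0.002,0.084],-0.03,-1],
  [[0.005,-0.002,0.084],-0.03,-1],
])

```text
clock: 32.65
eef_pos: [544.4, 330.6, 35.4]
orientation: [-2.218, -2.225, 0.003]
ft_force: [1.4, 0.4, -1.4]
finger_gap: 0.996
grasp_force: 0.0
```

Emit:
jog_arm([
  [[0,0,0],0,-0.3],
  [[0,0,0],0,0],
  [[0,0,0],0,1],
  [[0,0,0],0,1],
  [[0,0,0],0,1],
  [[0,0,0],0,1],
])

```text
clock: 33.25
eef_pos: [545.4, 332.0, 38.2]
orientation: [2.218, 2.225, 0.004]
ft_force: [0.8, -0.3, 4.5]
finger_gap: 0.754
grasp_force: 66.4
```

Emit:
jog_arm([
  [[0,0,-0.006],0,1],
  [[0,0,-0.02],0,1],
  [[0,0,-0.04],0,1],
  [[0,0,-0.06],0,1],
  [[0,0,-0.08],0,1],
  [[0,0,-0.09],0,1],
  [[0,0,-0.093],0,1],
  [[0,0,-0.093],0,1],
])

```text
clock: 34.05
eef_pos: [544.9, 331.1, 106.8]
orientation: [2.218, 2.225, 0.001]
ft_force: [0.7, -0.0, -1.8]
finger_gap: 0.759
grasp_force: 66.8
```

Run:
```python
from m import *
o=readout.get_obs(); print(o["eef_pos"],o["finger_gap"]); go(o,(449,-33,106),0)
```

```text
[544.89614788 331.11049002 106.79687407] 0.7591484409075733
shift [-0.4851 -0.1294  0.0009] phi now -0.003 twist 0.006
```

Emit:
jog_arm([
  [[-0.008,-0.002,0],0,1],
  [[-0.025,-0.007,0],0,1],
  [[-0.05,-0.013,0],0,1],
  [[-0.085,-0.023,0],0,1],
  [[-0.125,-0.033,0],0,1],
  [[-0.17,-0.045,0],0,1],
  [[-0.215,-0.057,0],0,1],
  [[-0.26,-0.069,0],0,1],
])

```text
clock: 34.85
eef_pos: [492.3, 133.9, 105.6]
orientation: [-2.218, -2.224, 0.003]
ft_force: [1.4, -1.2, -1.9]
finger_gap: 0.758
grasp_force: 66.8
```

Emit:
jog_arm([
  [[-0.045,-0.012,0],0,1],
  [[-0.085,-0.023,0],0,1],
  [[-0.125,-0.033,0],0,1],
  [[-0.16,-0.042,0],0,1],
  [[-0.19,-0.05,0],0,1],
  [[-0.21,-0.056,0],0,1],
  [[-0.22,-0.059,0],0,1],
  [[-0.222,-0.059,0],0,1],
])

```text
clock: 35.65
eef_pos: [449.1, -31.8, 106.1]
orientation: [-2.22, -2.222, 0.002]
ft_force: [0.7, 1.4, -2.0]
finger_gap: 0.76
grasp_force: 66.8
```

Emit:
jog_arm([
  [[0,0,0],0,1],
  [[0,0,0],0,1],
])

```text
clock: 35.85
eef_pos: [450.2, -29.4, 106.4]
orientation: [-2.216, -2.227, -0.001]
ft_force: [0.4, -0.7, -2.4]
finger_gap: 0.757
grasp_force: 66.8
```

Run:
```python
from m import *
o=readout.get_obs(); w=optics.grab_frame("wrist")[:,:,::-1].copy(); cv2.imwrite("pics/w10.png",w); W=cam("wrist",o)
print(o["eef_pos"],o["finger_gap"]); go(o,(449,-30.5,56),0)
h=cv2.cvtColor(w,cv2.COLOR_BGR2HSV); H,Sa,V=[h[:,:,i].astype(int) for i in range(3)]
ctr(W,(H>50)&(H<90)&(Sa>80),o["eef_pos"][2]+13,"bowl",(150,150,410,420)); ctr(W,(Sa<60)&(V>150),20,"round",(150,0,410,170))
```

```text
[450.22240149 -29.44219873 106.38015462] 0.757036014248775
shift [-0.0014 -0.0017  0.0672] phi now -0.005 twist 0.01
bowl px (193, 230, 175, 161) circ [450.2 -29.5] 35.5 rect [449.9 -32.1] [65.  65.7] 42.8
round px (242, 15, 141, 146) circ [467.6  48.9] 39.5 rect [467.6  49. ] [78.4 78.4] 40.5
```

View pics/w10.png

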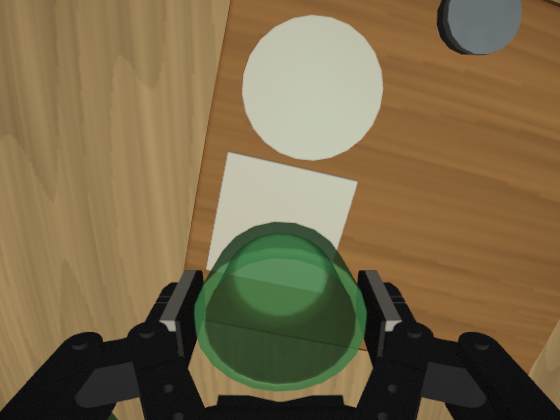

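The bowl (280,305) is held level above the square coaster, its centre measured at (450,-32) against the coaster at (449,-33). Lowering.

Emit:
jog_arm([
  [[-0.001,-0.001,0.01],0,1],
  [[-0.001,-0.001,0.025],0,1],
  [[-0.001,-0.001,0.04],0,1],
  [[-0.001,-0.001,0.053],0,1],
  [[-0.001,-0.001,0.062],0,1],
  [[-0.001,-0.001,0.067],0,1],
  [[-0.001,-0.001,0.067],0,1],
])

```text
clock: 36.6
eef_pos: [448.7, -31.5, 55.5]
orientation: [-2.217, -2.224, 0.001]
ft_force: [-1.0, -0.2, -1.8]
finger_gap: 0.755
grasp_force: 66.8
```

Emit:
jog_arm([
  [[0,0,0.001],0,1],
  [[0,0,0.002],0,1],
  [[0,0,0.002],0,1],
])

```text
clock: 36.9
eef_pos: [449.5, -31.5, 54.9]
orientation: [2.218, 2.224, 0.001]
ft_force: [-0.5, -0.8, -2.6]
finger_gap: 0.756
grasp_force: 66.8
```

Emit:
jog_arm([
  [[0,0,0.001],0,1],
  [[0,0,0.002],0,1],
  [[0,0,0.0025],0,1],
  [[0,0,0.0025],0,1],
])

```text
clock: 37.3
eef_pos: [449.5, -31.5, 54.1]
orientation: [2.218, 2.224, 0.001]
ft_force: [-2.5, 0.1, 7.9]
finger_gap: 0.757
grasp_force: 67.6
```

Emit:
jog_arm([
  [[0,0,-0.001],0,0],
  [[0,0,-0.001],0,-1],
  [[0,0,-0.001],0,-1],
  [[0,0,-0.001],0,-1],
  [[0,0,-0.01],0,-1],
  [[0,0,-0.05],0,-1],
  [[0,0,-0.11],0,-1],
  [[0,0,-0.17],0,-1],
])

```text
clock: 38.1
eef_pos: [448.5, -31.4, 181.7]
orientation: [-2.217, -2.224, 0.001]
ft_force: [1.3, 0.9, -0.3]
finger_gap: 0.999
grasp_force: 0.0
```

Emit:
jog_arm([
  [[0.05,0,-0.04],0,-1],
  [[0.11,0,-0.06],0,-1],
  [[0.17,0,-0.07],0,-1],
  [[0.23,-0.005,-0.07],0,-1],
  [[0.29,-0.01,-0.07],0,-1],
  [[0.34,-0.013,-0.07],0,-1],
  [[0.385,-0.013,-0.07],0,-1],
  [[0.385,-0.013,-0.07],0,-1],
])

```text
clock: 38.9
eef_pos: [436.5, 263.7, 233.2]
orientation: [-2.205, -2.233, -0.005]
ft_force: [-1.4, -0.3, 0.8]
finger_gap: 0.997
grasp_force: 0.0
```

Emit:
jog_arm([
  [[0,0,0],0,-1],
  [[0,0,0],0,-1],
])

```text
clock: 39.1
eef_pos: [439.0, 255.6, 232.8]
orientation: [2.22, 2.222, -0.001]
ft_force: [-0.3, -0.2, 0.0]
finger_gap: 1.0
grasp_force: 0.0
```

Run:
```python
from m import *
o=readout.get_obs(); w=optics.grab_frame("wrist")[:,:,::-1].copy(); cv2.imwrite("pics/w11.png",w); W=cam("wrist",o)
print(o["clock"],o["eef_pos"])
h=cv2.cvtColor(w,cv2.COLOR_BGR2HSV); H,Sa,V=[h[:,:,i].astype(int) for i in range(3)]
kx=proj(W,[(439,351,130)]).astype(int)[0]; print(kx)
ctr(W,V<60,130,"knob",(max(kx[0]-26,0),max(kx[1]-26,0),kx[0]+26,kx[1]+26)); ctr(W,(Sa<60)&(V>130),106,"lid",(max(kx[0]-90,0),max(kx[1]-80,0),kx[0]+90,kx[1]+90))
go(o,(439,351,123),0)
```

```text
39.1 [439.03633066 255.64151622 232.84959675]
[280  59]
knob px (263, 46, 28, 30) circ [436.7 350.5] 8.5 rect [436.7 350.3] [15.9 16.4] 0.1
lid px (224, 5, 107, 111) circ [436.8 350.8] 34.6 rect [436.8 350.9] [68.6 68.6] 44.9
shift [0.1273 0.     0.1463] phi now -0.001 twist 0.002
```

View pics/w11.png

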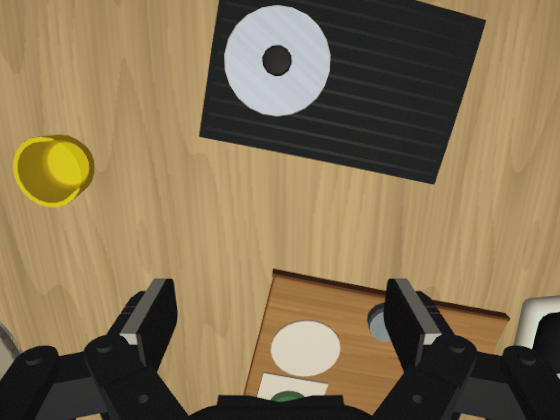

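The knob is at (277,60), i.e. (437, 350.7); the bowl's rim is just visible on its coaster at (290,398). Gripping the knob.

Emit:
jog_arm([
  [[0.05,-0.001,0.02],0,-1],
  [[0.1,-0.002,0.05],0,-1],
  [[0.1265,-0.002,0.07],0,-1],
  [[0.1265,-0.002,0.08],0,-1],
  [[0.1265,-0.002,0.1],0,-1],
  [[0.1265,-0.002,0.125],0,-1],
  [[0.1265,-0.002,0.14],0,-1],
  [[0.1265,-0.002,0.145],0,-1],
])

```text
clock: 39.95
eef_pos: [437.1, 349.6, 122.9]
orientation: [2.22, 2.221, -0.004]
ft_force: [-0.2, -1.0, 0.2]
finger_gap: 1.0
grasp_force: 0.0
```

Emit:
jog_arm([
  [[0,0,0],0,-1],
  [[0,0,0],0,0],
  [[0,0,0],0,1],
  [[0,0,0],0,1],
  [[0,0,0],0,1],
  [[0,0,0],0,1],
  [[0,0,0],0,1],
  [[0,0,0],0,1],
])

```text
clock: 40.75
eef_pos: [437.2, 352.4, 124.5]
orientation: [2.218, 2.225, 0.002]
ft_force: [0.2, -0.4, 3.8]
finger_gap: 0.185
grasp_force: 58.6
```

Emit:
jog_arm([
  [[0,0,-0.006],0,1],
  [[0,0,-0.02],0,1],
  [[0,0,-0.04],0,1],
  [[0,0,-0.06],0,1],
  [[0,0,-0.08],0,1],
  [[0,0,-0.095],0,1],
  [[0,0,-0.1],0,1],
  [[0,0,-0.1],0,1],
])

```text
clock: 41.55
eef_pos: [436.8, 352.2, 199.4]
orientation: [2.218, 2.225, 0.001]
ft_force: [1.2, -0.8, -3.2]
finger_gap: 0.184
grasp_force: 58.8
```

Run:
```python
from m import *
o=readout.get_obs(); print(o["eef_pos"],o["finger_gap"],o["ft_force"]); go(o,(467.7,49.2,198),0)
```

```text
[436.84148689 352.22530867 199.37246904] 0.18430194792763013 [ 1.23918441 -0.80366595 -3.16078125]
shift [-0.4042  0.0399  0.0017] phi now -0.003 twist 0.006
```

Emit:
jog_arm([
  [[-0.008,0.001,0],0,1],
  [[-0.025,0.0025,0],0,1],
  [[-0.05,0.005,0],0,1],
  [[-0.08,0.008,0],0,1],
  [[-0.115,0.0115,0],0,1],
  [[-0.155,0.0155,0],0,1],
  [[-0.195,0.0195,0],0,1],
  [[-0.232,0.023,0],0,1],
])

```text
clock: 42.35
eef_pos: [454.1, 174.8, 198.4]
orientation: [2.22, 2.222, -0.003]
ft_force: [-0.7, 0.1, -3.9]
finger_gap: 0.182
grasp_force: 58.8
```

Emit:
jog_arm([
  [[-0.037,0.004,0],0,1],
  [[-0.07,0.007,0],0,1],
  [[-0.1,0.01,0],0,1],
  [[-0.126,0.0125,0],0,1],
  [[-0.147,0.0145,0],0,1],
  [[-0.16,0.016,0],0,1],
  [[-0.168,0.017,0],0,1],
  [[-0.1707,0.017,0],0,1],
])

```text
clock: 43.15
eef_pos: [467.5, 49.5, 198.8]
orientation: [-2.219, -2.224, 0.001]
ft_force: [0.5, 0.2, -3.5]
finger_gap: 0.181
grasp_force: 58.8
```

Emit:
jog_arm([
  [[0,0,0],0,1],
  [[0,0,0.015],0,1],
  [[0,0,0.03],0,1],
  [[0,0,0.045],0,1],
  [[0,0,0.058],0,1],
  [[0,0,0.067],0,1],
  [[0,0,0.072],0,1],
  [[0,0,0.072],0,1],
])

```text
clock: 43.95
eef_pos: [467.3, 50.1, 144.4]
orientation: [-2.217, -2.224, 0.002]
ft_force: [-0.7, -0.0, -3.5]
finger_gap: 0.185
grasp_force: 58.7
```

Emit:
jog_arm([
  [[0,0,0.0015],0,1],
  [[0,0,0.003],0,1],
  [[0,0,0.004],0,1],
  [[0,0,0.004],0,1],
])

```text
clock: 44.35
eef_pos: [467.8, 50.2, 142.2]
orientation: [2.218, 2.225, 0.0]
ft_force: [0.3, -0.5, -3.8]
finger_gap: 0.18
grasp_force: 58.7
```

Emit:
jog_arm([
  [[0,0,0.001],0,1],
  [[0,0,0.0015],0,1],
  [[0,0,0.0015],0,1],
])

```text
clock: 44.65
eef_pos: [467.6, 50.2, 140.9]
orientation: [-2.218, -2.225, 0.0]
ft_force: [-0.4, -0.1, -4.3]
finger_gap: 0.183
grasp_force: 58.7
```

Emit:
jog_arm([
  [[0,0,0.001],0,1],
  [[0,0,0.002],0,1],
  [[0,0,0.002],0,1],
])

```text
clock: 44.95
eef_pos: [467.8, 50.2, 140.5]
orientation: [2.218, 2.225, 0.001]
ft_force: [-3.3, 0.4, 4.1]
finger_gap: 0.187
grasp_force: 59.7
```

Contact. Release, rise clear, back off to look.

Emit:
jog_arm([
  [[0,0,-0.0005],0,0],
  [[0,0,-0.0005],0,-0.5],
  [[0,0,-0.0005],0,-1],
  [[0,0,-0.0005],0,-1],
  [[0,0,-0.0005],0,-1],
  [[0,0,-0.03],0,-1],
  [[0,0,-0.08],0,-1],
  [[0,0,-0.14],0,-1],
])

```text
clock: 45.75
eef_pos: [466.3, 50.0, 244.1]
orientation: [-2.216, -2.223, 0.005]
ft_force: [1.7, -1.2, 0.2]
finger_gap: 1.001
grasp_force: 0.0
```

Emit:
jog_arm([
  [[-0.05,0,-0.02],0,-1],
  [[-0.1,0,-0.03],0,-1],
  [[-0.14,0,-0.03],0,-1],
  [[-0.14,0,-0.03],0,-1],
  [[-0.14,0,-0.03],0,-1],
  [[-0.14,0,-0.03],0,-1],
])

```text
clock: 46.35
eef_pos: [468.0, -53.3, 266.7]
orientation: [-2.215, -2.226, -0.001]
ft_force: [0.3, -0.0, -0.5]
finger_gap: 1.0
grasp_force: 0.0
```

Run:
```python
from m import *
o=readout.get_obs(); w=optics.grab_frame("wrist")[:,:,::-1].copy(); s=optics.grab_frame("scene")[:,:,::-1]; cv2.imwrite("pics/ws12.png",np.hstack([cv2.resize(w,(400,300)),cv2.resize(s[180:390,60:340],(400,300))])); W=cam("wrist",o)
print(o["clock"],o["eef_pos"],o["joint_velocities"].round(3))
h=cv2.cvtColor(w,cv2.COLOR_BGR2HSV); H,Sa,V=[h[:,:,i].astype(int) for i in range(3)]
k=proj(W,[(467.7,49.2,146),(449,-33,66),(467.7,49.2,20)]).astype(int); print(k.tolist())
b=lambda c,r:(max(c[0]-r,0),max(c[1]-r,0),c[0]+r,c[1]+r)
ctr(W,V<60,146,"knob",b(k[0],28)); ctr(W,(H>50)&(H<90)&(Sa>80),66,"bowl",b(k[1],60));
```

```text
46.35 [467.97495966 -53.28877798 266.65050802] [-0.01   0.001 -0.01  -0.     0.004  0.002  0.001]
[[280, 49], [259, 154], [280, 60]]
knob px (268, 37, 27, 29) circ [467.7  48.4] 8.7 rect [467.8  48.3] [16.4 16.9] 0.4
bowl px (224, 121, 72, 71) circ [449.3 -35.6] 32.4 rect [449.2 -35.6] [64.  63.8] 0.3
```

View pics/ws12.png

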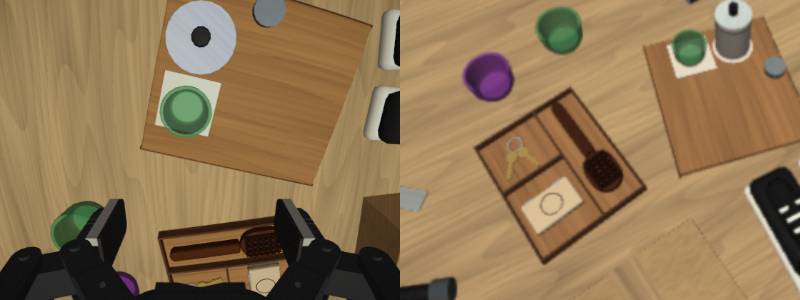

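Both pictures show the canister (200,37) within about 1 mm of its coaster's centre and the bowl (186,108) within about 3 mm. The brush and mirror are flat in the tray and the gripper is clear. Handing in.

```bash
python3 -c "
from cell import close_job
print(close_job())"
```

```text
the job is handed in; nothing more can be done
None
```

I handed the job in at about 46 s of the 141 s, with the brush and mirror flat in the tray and the canister and bowl upright on their coasters, measured about 1 mm and 3 mm off centre; no verdict came back.

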